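# Shim the rocking centrifuge

## Robot

A 6-joint arm with a two-finger parallel gripper is mounted at the origin on a cart in front of the work surface, level with it; the furniture and walls round the work are solid. World frame = base frame: x ahead of the robot, y to its left, z up, the work surface at z = 0. Lengths are in m, angles in rad, forces in N, time in s.
With the tool pointing down it reaches from about 0.425 to 0.95 m from the base axis. Payload 3.5 kg.
Tool frame: the origin (TCP) lies midway between the tips of the shut fingers; the grasp point (between the pads) lies 19 mm behind it; z points along the fingers, y is the line along which they close (so a half turn about z gives the same grasp; the last joint's range is limited). The gripper opens to 85 mm and grips with 20 to 120 N. Pads are 22 mm wide; open, the fingers measure 114 mm over their backs; the gripper's body (76 mm by 85 mm) begins 54 mm behind the grasp point. The pads swing forward as they close: fully open they stand 13 mm farther back than shut.
Start: joints at [1.161, 0.286, 1.577, -0, 1.279, -0.15], TCP at [0.173, 0.652, 0.202] pointing down, gripper open.
Joint ranges: [-2.77, 2.77], [-0.9, 2.22], [0.21, 2.48], [-1.53, 4.67], [0.24, 2.81], [-2.84, 2.84]. Speed limits (rad/s): [2.79, 2.79, 3.14, 3.14, 3.14, 3.14].

## Interface

Orientations are given as a unit quaternion [x, y, z, w].
In Python, from plant import get_state, read_camera, ctrl gives the robot as it stands.
- The arm moves only by the shell command python3 -m crank 'ROWS' [FORCE]. ROWS is JSON, a list of rows, each a list of 3 entries, a list of its own where there are three numbers: the shift along the tool's x, y, z in mm, then the turn about the tool's z in degrees, then the closure in counts, from 0 (fully open) to 255 (shut). In form: [[[tx, ty, tz], yaw, claw], ...]. A call has 1 to 10 rows; each row is the pose to reach, as a shift and turn from the pose commanded when the call began, along the tool's axes at that moment; what a row does not reach only later rows make up. A row lasts 1/10 s, in which the tool goes at most 50 mm and 8.59 degrees, less where a joint would pass 70% of its speed; a pose out of reach is approached as far as the arm can. A call with a gripper value outside its range is refused whole. The fingers move at their own pace and stop on an object; FORCE is the grip in N (left out, the last holds). Time passes only in rows, so rows that repeat a pose let the fingers close. It gives the time, the measured TCP pose, the force, the opening and the grip force at its end, in the units of the state.
- get_state(): the state, without advancing time (a new reading comes with each control period).
- read_camera(name): name is "scene" or "top" or "wrist"; returns a dict with "frame" (480x640x3 uint8, blue, green, red), "range_z" (480x640 float32, m along the optical axis (not along the pixel's ray), 0 where there is no reading), "vfov" (degrees; the focal length in pixels is half the picture's height over the tangent of half this angle, whatever the lens; pixels are square), "cx", "cy" (the principal point, pixels), "k1" (the pictures are not rectified: a ray, as slopes to the right and down, at radius r is drawn at 1 + k1 r^2 times it, then the intrinsics apply), "origin" and "orientation" of the camera in the world. Camera axes: x right, y down, z forward; pixel columns grow to the right and rows downward; lengths in m; the calibration is good to about 2 mm. A picture is of the moment at which its call begins.
- ctrl.sign_off(): hands the job in; it is judged then, once.
The state is a dict: "time": time; "qpos": joint angles; "dq": joint speeds; "joint_efforts": joint torques, N m; "eef_pos": TCP position; "tcp_rot": TCP orientation; "contact_force": force on the tool from outside, world axes, zero at the start; "wrist_torque": the same for the moment, N m; "opening": opening from 0.0 (shut) to 1.0 (fully open); "finger_force": force on a finger pad.
Only numpy, scipy, OpenCV 4.12 (cv2) and the standard library are available. Lean on these libraries where they do the work, as an engineer would, in place of code of your own. Each camera call takes 0.05 s, during which the arm holds its last target. There are 200 camera calls.

## Task

The small white centrifuge on the bench rocks, because its front left foot does not reach the worktop. With your fingertips push the orange wedge under that foot until the foot bears firmly on it, without picking the wedge up, jacking the centrifuge out of level or shoving it along the bench. Then press down firmly on the front left corner of the centrifuge's top to check that it no longer rocks, and leave it standing level on the wedge with everything else on the bench undisturbed.

Things in the scene. Friction and masses are not known exactly. Their poses are not given: they have to be found in the camera images.
- centrifuge: White bench centrifuge, 200 (x) x 180 (y) x 122 mm high, 3.4 kg, loose. Origin: centre of its footprint at bench level; x from its front panel (x = -100 mm, towards the robot) to its back, y to its left seen from the robot, z up. Four round rubber feet, 22 mm across, at x = +-76, y = +-66 mm. Three stand on the bench and grip it; the front left one hangs clear. Housing underside 24 mm up.
- foot (a point): Lowest point of the short front left foot: domed, 11 mm radius, at x = -76, y = +66 mm of the centrifuge, hanging 4 to 7 mm above the bench (different each time). Its screw is seized: it does not move against the housing.
- corner (a point): Where to press: on the flat top (82 mm high) over the front left foot, at x = -64, y = +55 mm of the centrifuge. The clear domed lid, 134 mm across and 122 mm high, centred at x = +22, y = 0, begins 33 mm from this point. About 4 N here tips the unshimmed centrifuge; check with a firm press of 8 to 15 N, held for half a second. The housing is smooth.
- wedge: Orange plastic levelling wedge, loose, 80 g, 120 x 48 x 18 mm. Origin: centre of its underside; x points to the thin toe (x = +60 mm, 1.5 mm thick), the upright flat heel face is at x = -60 mm, z up. The top is level, 18 mm high, over the last 12 mm at the heel and slopes evenly from there to the toe (0.153 mm per mm). It lies left of the centrifuge, toe roughly towards the short foot.
- toe (a point): Middle of the wedge's thin front edge, 1.5 mm high.
- heel (a point): Middle of the wedge's heel face (48 mm wide, 18 mm high), 9 mm above the bench. Pushed here the wedge slides with under 1 N until it meets the foot; then the push rises as the foot takes load: 4 to 7 N is snug, 9 N or more can jack the corner up or shove the centrifuge. The slope holds itself: it does not slip back when let go.
- timer: White bench timer with three buttons, 64 x 64 x 22 mm, lying loose; origin at the centre of its underside. A bystander.
- marker: Black and white marker pen, 14 x 134 x 15 mm, lying loose along its y; origin at the centre of its underside. A bystander.
- label_roll: Roll of white labels, 58 mm across, 24 mm high, lying loose; origin at the centre of its underside. A bystander.
- forceps: Steel forceps, 14 x 128 x 8 mm, lying loose along their y; origin at the centre of the underside. A bystander.

How it is judged:
By the outcome, as a careful person would: the job done as asked, in the order asked, and still so for the second after the job is handed in, with the robot touching nothing.
It also fails if it takes over 45 s, if anything falls off the work surface, if the arm or the gripper's body presses on something with over 40 N, if the wrist force passes 120 N, or if a joint passes its speed limit or range.

## Working session

There is one attempt and no reset: what is moved stays moved. The work goes in short steps, Python scripts to look and compute and a shell command to move; the robot and the scene stay as the last step left them, time stands still between calls to the robot, and variables do not carry over. Pictures are saved under pics/ and viewed, at most 10 in all, crops included, and the job is handed in when it is done.

```bash
mkdir -p pics; cat > h.py <<'E'
import numpy as np, cv2
from scipy.spatial.transform import Rotation as R
from plant import get_state, read_camera, ctrl
def K(c):
    f=240/np.tan(np.radians(c["vfov"])/2); return np.array([[f,0,c["cx"]],[0,f,c["cy"]],[0,0,1]])
def rays(c,uv):
    k=K(c); p=(np.array(uv,float).reshape(-1,2)-[c["cx"],c["cy"]])/k[0,0]
    q=p.copy()
    for _ in range(20): q=p/(1+c["k1"]*(q**2).sum(1,keepdims=True))
    d=np.c_[q,np.ones(len(q))]
    return d
def onplane(c,uv,z):
    d=R.from_quat(c["orientation"]).apply(rays(c,uv)); o=np.array(c["origin"])
    return o+d*((z-o[2])/d[:,2])[:,None]
def bydepth(c,uv):
    uv=np.array(uv,int).reshape(-1,2); z=c["range_z"][uv[:,1],uv[:,0]]
    return R.from_quat(c["orientation"]).apply(rays(c,uv)*z[:,None])+np.array(c["origin"])
def orange(c):
    h=cv2.cvtColor(c["frame"],cv2.COLOR_BGR2HSV)
    return cv2.inRange(h,(5,130,80),(22,255,255))
E
python3 - <<'E'
from h import *
import pickle
cs={}
for n in("top","scene"):
    c=read_camera(n); cs[n]=c; cv2.imwrite(f"pics/{n}1.png",c["frame"]); print(n,c["vfov"],c["k1"],c["origin"],c["orientation"])
pickle.dump(cs,open("cs.pkl","wb"))
s=get_state(); print(s)
E
```

```text
top 46.95883135698598 -0.09819613384535142 [ 0.4594838  -0.00463768  1.08818885] [ 0.70938639 -0.70313685  0.03268117 -0.03607573]
scene 55.57808841625848 0.03940459402198473 [-0.00444584 -0.35662746  0.80416879] [ 0.82060879 -0.44254115  0.1798468  -0.31370953]
{'time': 0.1, 'qpos': array([ 1.16101068e+00,  2.87110401e-01,  1.57803923e+00,  6.93202444e-06,
        1.27859594e+00, -1.50012534e-01]), 'dq': array([ 0.00131718, -0.00109008, -0.0035102 ,  0.00107499, -0.00430663,
       -0.00030873]), 'joint_efforts': array([ 8.28360244e-04, -4.07294261e+01, -2.93699205e+01, -1.29828204e-04,
        3.33083866e-03, -1.99867195e-06]), 'eef_pos': array([0.17309376, 0.65174757, 0.20055867]), 'tcp_rot': array([ 1.29522573e-01,  9.91575889e-01, -1.03365115e-03, -3.00570306e-04]), 'contact_force': array([-0.26873471,  0.16750029, -0.16308458]), 'wrist_torque': array([-0.06263004,  0.01461316,  0.03399543]), 'finger_force': 0.0, 'opening': 0.9989733310323596}
```

View pics/top1.png

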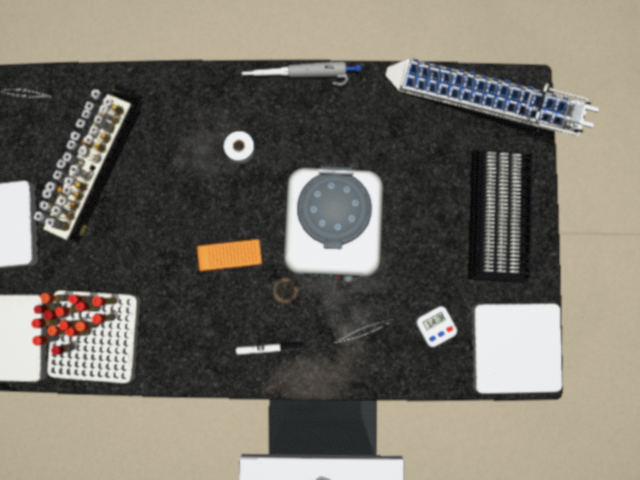

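View pics/scene1.png

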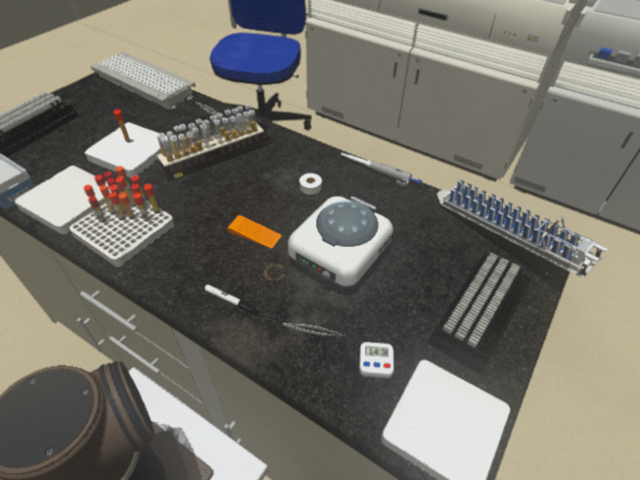

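The top view shows the wedge at about (229,255), toe to the right. The centrifuge is at about (334,221) with its front edge at row 272, and the short foot is near (293,265). The bystanders (marker, roll, forceps, timer) are all clear. I'll measure next.

```bash
cat >> h.py <<'E'
def wedge(c,prior_toe=(0,-1)):
    m=orange(c); n,l,st,ce=cv2.connectedComponentsWithStats(m)
    a=[st[i,4] if i else 0 for i in range(n)]; i=int(np.argmax(a))
    cn=max(cv2.findContours((l==i).astype(np.uint8),0,1)[0],key=cv2.contourArea)
    return cn
def wedge_pose(c):
    cn=wedge(c).reshape(-1,2)
    # height guess per point: iterate pose
    P=onplane(c,cn,0.01)[:,:2]
    for _ in range(6):
        (x,y),(w,h),a=cv2.minAreaRect((P*1000).astype(np.float32))
        a=np.radians(a if w>h else a+90); u=np.array([np.cos(a),np.sin(a)])
        if u[1]>0: u=-u
        s=(P*1000-[x,y])@u
        z=np.clip((60-s)*0.153+1.5,1.5,18)/1000
        P=np.array([onplane(c,[q],zz)[0,:2] for q,zz in zip(cn,z)])
    return np.array([x,y]),u,(w,h)
E
python3 - <<'E'
from h import *
import pickle
cs=pickle.load(open("cs.pkl","rb"))
for n in cs:
    c=cs[n]
    o,u,wh=wedge_pose(c); print(n,"wedge",o.round(1),"dir",np.degrees(np.arctan2(u[1],u[0])).round(2),wh,"toe",(o+60*u).round(1),"heel",(o-60*u).round(1))
    v,uu=np.mgrid[0:480,0:640]; uv=np.c_[uu.ravel(),v.ravel()]
    P=bydepth(c,uv); ok=(c["range_z"].ravel()>0)
    w=P[ok&(abs(P[:,2]-.082)<.006)&(abs(P[:,0]-.5)<.2)&(abs(P[:,1])<.15)]
    m=(ok&(abs(P[:,2]-.082)<.012)).reshape(480,640).astype(np.uint8)
    r=cv2.minAreaRect((w[:,:2]*1000).astype(np.float32)); print(len(w),r,np.median(w[:,2]))
    # white mask on plane
    h=cv2.cvtColor(c["frame"],cv2.COLOR_BGR2HSV); wm=cv2.inRange(h,(0,0,150),(180,60,255)); n_,l,st,ce=cv2.connectedComponentsWithStats(wm)
    pt=(345,258) if n=="top" else (320,255)
    i=l[pt[1],pt[0]]; cn=max(cv2.findContours((l==i).astype(np.uint8),0,1)[0],key=cv2.contourArea).reshape(-1,2)
    if n=="top":
        for z in(.082,.07): print(st[i],cv2.minAreaRect((onplane(c,cn,z)[:,:2]*1000).astype(np.float32)))
    bench=P[ok&(abs(P[:,2])<.01)&(abs(P[:,0]-.5)<.2)&(abs(P[:,1])<.2)]; print("bench z",np.median(bench[:,2]))
E
```

```text
top wedge [543.4 184.1] dir -82.27 (53.40360641479492, 124.15640258789062) toe [551.5 124.7] heel [535.4 243.6]
4827 ((603.9638061523438, -19.86162567138672), (171.46270751953125, 189.96884155273438), 88.07933044433594) 0.0810078618338288
[ 285  169   96  106 5081] ((602.646728515625, -19.374298095703125), (171.1318359375, 191.96287536621094), 88.10236358642578)
[ 285  169   96  106 5081] ((604.3540649414062, -19.550048828125), (173.1727752685547, 194.2522735595703), 88.10237121582031)
bench z -0.0003053182359800122
scene wedge [538.8 183.9] dir -81.78 (62.09748077392578, 123.65249633789062) toe [547.4 124.5] heel [530.2 243.3]
2633 ((601.655517578125, -19.98615264892578), (171.0433349609375, 188.8280792236328), 87.8386001586914) 0.08128860469867316
bench z 0.00038145960602981033
```

```bash
cat >> h.py <<'E'
def rel(p,heading=None):
    """shift (mm, tool axes) and yaw from the present pose to world p (mm), tool-x heading (deg)"""
    s=get_state(); r=R.from_quat(s["tcp_rot"]); d=r.inv().apply(np.array(p)-s["eef_pos"]*1000)
    X=r.apply([1,0,0]); h=np.degrees(np.arctan2(X[1],X[0]))
    print("t",s["time"],"tcp",(s["eef_pos"]*1000).round(1),"h",h.round(2),"F",s["contact_force"].round(2),"shift",d.round(1),"yaw",None if heading is None else round((h-heading+180)%360-180,2),"q",s["qpos"].round(2))
E
python3 -m crank '[[[0,0,-50],0,255],[[-540,-370,-50],77,255],[[-540,-370,-50],77,255],[[-540,-370,-50],77,255],[[-540,-370,-50],77,255],[[-540,-370,-50],77,255],[[-540,-370,-50],77,255],[[-540,-370,-50],77,255],[[-540,-370,-50],77,255],[[-540,-370,-50],77,255]]'
python3 -c "
from h import *
rel([600,155,60],88)"
```

```text
time: 1.1
eef_pos: [0.4675, 0.3093, 0.2514]
tcp_rot: [0.721, 0.693, -0.0, -0.0]
contact_force: [0.6, 0.9, -0.3]
opening: 0.001
finger_force: 0.0
t 1.1 tcp [467.5 309.3 251.4] h 87.77 F [ 0.57  0.88 -0.25] shift [-149.   138.5  191.4] yaw -0.23 q [ 0.4  -0.    1.81  0.    1.34  0.44]
```

```bash
python3 -m crank '[[[-149,138,0],0,255],[[-149,138,0],0,255],[[-149,138,0],0,255],[[-149,138,0],0,255],[[-149,138,0],0,255],[[-149,138,0],0,255],[[-149,138,100],0,255],[[-149,138,150],0,255],[[-149,138,150],0,255],[[-149,138,150],0,255]]' | head -2
python3 - <<'E'
from h import *
rel([594,154,3],88)
c=read_camera("wrist"); cv2.imwrite("pics/w1.png",c["frame"]); 
o,u,wh=wedge_pose(c); print("wedge",o.round(1),np.degrees(np.arctan2(u[1],u[0])).round(2),wh,"toe",(o+60*u).round(1),c["origin"])
E
```

```text
time: 2.1
eef_pos: [0.592, 0.1587, 0.0928]
t 2.1 tcp [592.  158.7  92.8] h 88.23 F [-1.03 -0.71 -0.42] shift [-4.4  3.8 89.7] yaw 0.23 q [0.1  0.27 1.81 0.   1.08 0.13]
wedge [544.5 187.2] -83.37 (49.5958366394043, 121.23411560058594) toe [551.5 127.6] [0.59767478 0.22579834 0.26468809]
```

View pics/w1.png

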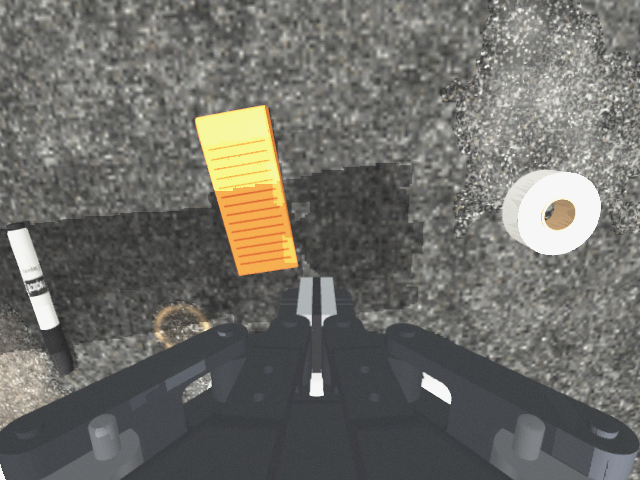

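The wrist view shows the wedge at (196–298, 105–275), toe towards the gripper. Its side is clear to push from the right. I'll descend beside it now.

```bash
python3 -m crank '[[[0,2,45],0,255],[[0,2,60],0,255],[[0,2,60],0,255],[[0,2,60],0,255]]' | head -2
python3 -c "
from h import *
rel([594,157,3],88)"
```

```text
time: 2.55
eef_pos: [0.6031, 0.1581, 0.0443]
t 2.55 tcp [603.1 158.1  44.3] h 88.14 F [ 0.32  0.11 -0.3 ] shift [-1.4 -9.2 41.3] yaw 0.14 q [0.09 0.34 1.81 0.   0.98 0.13]
```

```bash
python3 -m crank '[[[0,-4,30],0,255],[[0,-8,36],0,255],[[0,-8,38],0,255],[[0,-8,38],0,255]]' | head -5
python3 -c "
from h import *
rel([574,157,3],88)"
```

```text
time: 2.95
eef_pos: [0.5946, 0.158, 0.0052]
tcp_rot: [0.719, 0.695, 0.001, 0.001]
contact_force: [0.1, 0.9, -0.1]
opening: -0.002
t 2.95 tcp [594.6 158.    5.2] h 88.12 F [ 0.07  0.93 -0.09] shift [ -1.7 -20.6   2.2] yaw 0.12 q [ 0.1   0.39  1.84 -0.    0.91  0.13]
```

```bash
python3 -m crank '[[[0,0,2],0,255],[[0,-4,2],0,255],[[0,-8,2],0,255],[[0,-11,2],0,255],[[0,-14,2],0,255],[[0,-17,2],0,255],[[0,-20,2],0,255],[[0,-20,2],0,255],[[0,-20,2],0,255]]' | head -5
python3 - <<'E'
from h import *
rel([574,157,3],88)
c=read_camera("wrist"); cv2.imwrite("pics/w2.png",c["frame"])
o,u,wh=wedge_pose(c); print("wedge",o.round(1),np.degrees(np.arctan2(u[1],u[0])).round(2),wh,"toe",(o+60*u).round(1),"heel",(o-60*u).round(1))
E
```

```text
time: 3.85
eef_pos: [0.5738, 0.1586, 0.0019]
tcp_rot: [0.719, 0.695, 0.0, 0.0]
contact_force: [0.7, 0.3, -0.6]
opening: 0.001
t 3.85 tcp [573.8 158.6   1.9] h 88.12 F [ 0.67  0.34 -0.57] shift [-1.6  0.2 -1.1] yaw 0.12 q [ 0.1   0.35  1.89 -0.    0.89  0.13]
wedge [544.2 187. ] -82.99 (48.916866302490234, 120.17806243896484) toe [551.6 127.4] heel [536.9 246.5]
```

View pics/w2.png

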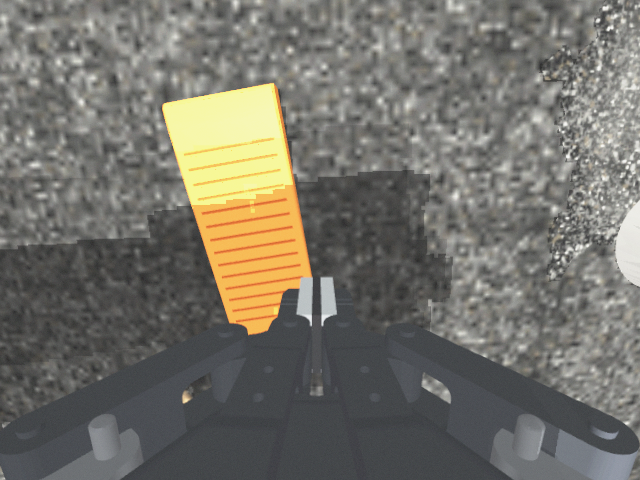

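The wedge hasn't moved. The fingertip is only just at its right edge, near (310,285), because the tips are thinner than I assumed. I'll push farther.

```bash
python3 -m crank '[[[0,-3,0],0,255],[[0,-5,0],0,255],[[0,-7,0],0,255],[[0,-9,0],0,255],[[0,-11,0],0,255],[[0,-13,0],0,255],[[0,-13,0],0,255],[[0,-13,0],0,255]]' | head -5
python3 - <<'E'
from h import *
rel([574,157,3],88)
c=read_camera("wrist")
o,u,wh=wedge_pose(c); print("wedge",o.round(1),np.degrees(np.arctan2(u[1],u[0])).round(2),wh,"toe",(o+60*u).round(1),"heel",(o-60*u).round(1))
E
```

```text
time: 4.7
eef_pos: [0.5608, 0.159, 0.0019]
tcp_rot: [0.719, 0.695, 0.0, 0.0]
contact_force: [0.1, -0.3, 0.2]
opening: 0.002
t 4.7 tcp [560.8 159.    1.9] h 88.12 F [ 0.14 -0.26  0.17] shift [-1.6 13.2 -1.1] yaw 0.12 q [ 0.1   0.33  1.93 -0.    0.88  0.14]
wedge [546.8 169. ] -82.35 (47.28610610961914, 75.68827056884766) toe [554.7 109.6] heel [538.8 228.5]
```

```bash
python3 -m crank '[[[0,8,0],0,255],[[0,25,-30],0,255],[[0,30,-80],0,255],[[0,30,-80],0,255],[[0,30,-80],0,255],[[0,30,-80],0,255]]' | head -2
python3 - <<'E'
from h import *
rel([574,157,3],88)
c=read_camera("wrist"); cv2.imwrite("pics/w3.png",c["frame"])
o,u,wh=wedge_pose(c); print("wedge",o.round(1),np.degrees(np.arctan2(u[1],u[0])).round(2),wh,"toe",(o+60*u).round(1),"heel",(o-60*u).round(1))
f=np.array([529.2,48.8]); d=f-o; print("lateral",u[0]*d[1]-u[1]*d[0],"along",d@u)
E
```

```text
time: 5.35
eef_pos: [0.5901, 0.1579, 0.0807]
t 5.35 tcp [590.1 157.9  80.7] h 88.11 F [-0.87  0.89 -0.12] shift [ -1.4 -15.9  77.7] yaw 0.11 q [ 0.1   0.27  1.83 -0.    1.04  0.13]
wedge [544.4 187.2] -83.31 (49.45851135253906, 121.07715606689453) toe [551.4 127.6] heel [537.5 246.8]
lateral -31.25419585633597 along 135.68930034939672
```

```bash
python3 - <<'E'
from h import *
c=read_camera("wrist"); s=get_state()
T=R.from_quat(s["tcp_rot"]); P=s["eef_pos"]
rc=R.from_quat(c["orientation"])
pr=lambda p:(lambda q:(q[:2]/q[2]*(1+c["k1"]*((q[:2]/q[2])**2).sum()))*K(c)[0,0]+[c["cx"],c["cy"]])(rc.inv().apply(np.array(p)-c["origin"]))
print("tcp px",pr(P), "below on bench",pr([P[0],P[1],0]),"cam rel",T.inv().apply(c["origin"]-P)*1000)
c2=read_camera("top"); cv2.imwrite("pics/t2.png",c2["frame"][180:330,150:350].repeat(3,0).repeat(3,1))
print(bydepth(c,[[312,285],[325,285],[318,300],[318,320]])*1000)
E
```

```text
tcp px [314.88126163 275.3757652 ] below on bench [315.63352152 235.55718779] cam rel [  66.96923454    0.62309597 -172.26026269]
[[588.96049036 170.38928647 122.29594952]
 [594.04293295 170.14202923 122.0903068 ]
 [591.27515752 169.97861816 135.19154512]
 [591.19429018 167.94324511 146.12268835]]
```

View pics/w3.png

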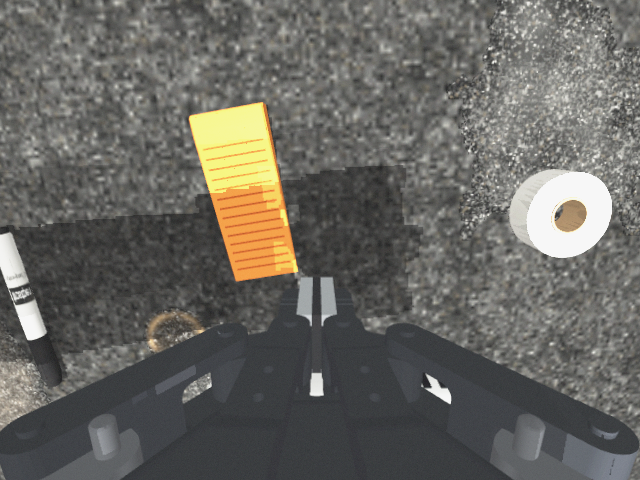

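View pics/t2.png

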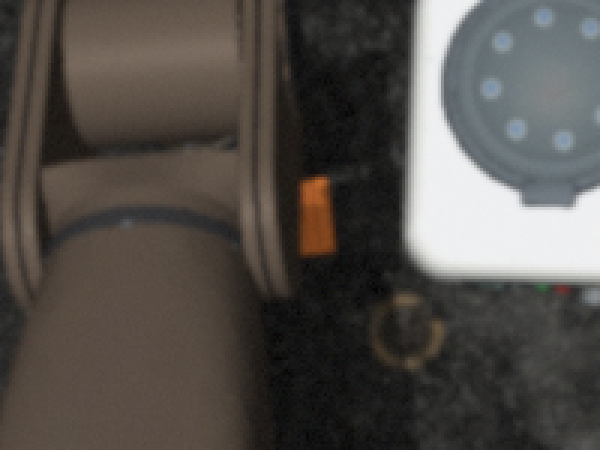

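```bash
python3 - <<'E'
from h import *
c=read_camera("wrist"); s=get_state(); T=R.from_quat(s["tcp_rot"])
print("bench/wedge z",bydepth(c,[[400,250],[260,230],[230,120],[560,180]]).round(4).tolist())
v,u=np.mgrid[260:400:1,290:345:1]; uv=np.c_[u.ravel(),v.ravel()]
P=bydepth(c,uv); z=c["range_z"][uv[:,1],uv[:,0]]
Q=T.inv().apply(P-s["eef_pos"])*1000
for r in range(264,400,8):
    k=(uv[:,1]==r)&(uv[:,0]>=304)&(uv[:,0]<332); print(r,np.median(Q[k],0).round(0),np.median(z[k]).round(3))
E
```

```text
bench/wedge z [[0.6514, 0.1446, -0.0008], [0.5502, 0.1652, 0.0073], [0.5382, 0.2395, 0.0181], [0.7486, 0.1963, 0.0238]]
264 [-22.   1.  80.] 0.267
272 [-28.   1.  80.] 0.268
280 [ 12.   1. -37.] 0.145
288 [ 12.   1. -45.] 0.137
296 [ 12.   1. -52.] 0.13
304 [ 12.   1. -58.] 0.124
312 [ 12.   1. -65.] 0.118
320 [ 12.   1. -69.] 0.113
328 [ 12.   1. -75.] 0.108
336 [ 10.   1. -76.] 0.108
344 [  7.   1. -76.] 0.108
352 [  5.   1. -76.] 0.108
360 [  2.   1. -76.] 0.109
368 [ -1.   1. -76.] 0.11
376 [ -4.   1. -76.] 0.111
384 [ -7.   1. -76.] 0.112
392 [-46.   1. -31.] 0.165
```

The wrist depth puts the visible fingertips about 35 mm behind the reported TCP. The push touched nothing, which agrees with that. I'll settle it by feel, descending onto bare bench in small steps while watching the force.

```bash
python3 -m crank '[[[0,5,50],0,255],[[0,5,74],0,255],[[0,5,76],0,255],[[0,5,78],0,255],[[0,5,79],0,255],[[0,5,80],0,255],[[0,5,81],0,255],[[0,5,81],0,255],[[0,5,81],0,255]]' | head -5
python3 - <<'E'
from h import *
rel([574,157,3],88)
c=read_camera("wrist"); s=get_state(); T=R.from_quat(s["tcp_rot"])
v,u=np.mgrid[265:300:1,304:332:1]; uv=np.c_[u.ravel(),v.ravel()]
P=bydepth(c,uv); Q=T.inv().apply(P-s["eef_pos"])*1000
for r in range(266,300,4): print(r,np.median(Q[uv[:,1]==r],0).round(0),np.median(P[uv[:,1]==r],0).round(3))
E
```

```text
time: 6.45
eef_pos: [0.5961, 0.1579, 0.0013]
tcp_rot: [0.719, 0.695, 0.0, 0.0]
contact_force: [-0.3, -1.1, -0.3]
opening: 0.004
t 6.45 tcp [596.1 157.9   1.3] h 88.12 F [-0.3  -1.05 -0.32] shift [ -1.6 -22.   -1.7] yaw 0.12 q [0.09 0.39 1.84 0.   0.91 0.13]
266 [4. 1. 2.] [ 0.597  0.162 -0.001]
270 [2. 1. 2.] [ 0.597  0.16  -0.001]
274 [0. 1. 2.] [ 0.597  0.158 -0.001]
278 [ 12.   1. -35.] [0.598 0.17  0.036]
282 [ 12.   1. -39.] [0.598 0.17  0.04 ]
286 [ 12.   1. -43.] [0.598 0.17  0.045]
290 [ 12.   1. -47.] [0.597 0.17  0.048]
294 [ 12.   1. -51.] [0.597 0.17  0.052]
298 [ 12.   1. -54.] [0.597 0.17  0.055]
```

```bash
python3 -m crank '[[[0,0,1],0,255],[[0,0,2],0,255],[[0,0,3],0,255],[[0,0,4],0,255],[[0,0,4],0,255]]' | head -5
```

```text
time: 7.0
eef_pos: [0.5956, 0.1578, -0.0035]
tcp_rot: [0.719, 0.695, -0.0, -0.0]
contact_force: [-0.2, -0.8, 0.1]
opening: 0.002
```

```bash
python3 -m crank '[[[0,0,4],0,255],[[0,0,8],0,255],[[0,0,12],0,255],[[0,0,16],0,255],[[0,0,20],0,255],[[0,0,22],0,255],[[0,0,24],0,255],[[0,0,24],0,255],[[0,0,24],0,255]]' | head -5
python3 -c "
from h import *
rel([574,157,3],88)
c=read_camera('wrist'); cv2.imwrite('pics/w4.png',c['frame'])
print(bydepth(c,[[312,280],[325,280],[312,285]]))"
```

```text
time: 7.9
eef_pos: [0.5959, 0.1578, -0.0271]
tcp_rot: [0.719, 0.695, 0.0, 0.0]
contact_force: [-0.3, 0.2, 0.7]
opening: 0.002
t 7.9 tcp [595.9 157.8 -27.1] h 88.12 F [-0.29  0.18  0.66] shift [ -1.6 -21.9 -30.1] yaw 0.12 q [ 0.09  0.44  1.84 -0.    0.86  0.13]
[[0.59513983 0.17009446 0.00933105]
 [0.60041898 0.17025856 0.01016967]
 [0.59522475 0.17051576 0.01555992]]
```

View pics/w4.png

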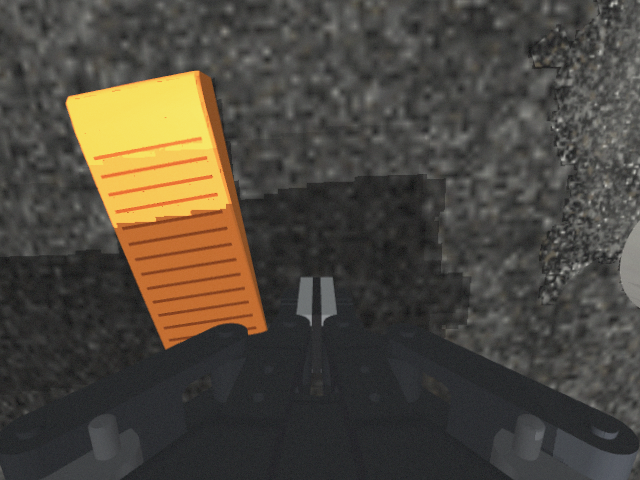

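The fingertips stand about 35 mm short of the reported TCP: they end near (318,278) at roughly 8 mm above the bench while the reported z is -27 mm. The wedge is untouched, so I'll work with tip = TCP + 35 mm from here on. Now I'll lower to about 2 mm and push the wedge's side.

```bash
python3 -m crank '[[[8,0,3],0,255],[[8,-4,5],0,255],[[8,-8,6],0,255],[[8,-12,6],0,255],[[8,-15,6],0,255],[[8,-18,6],0,255],[[8,-21,6],0,255],[[8,-24,6],0,255],[[8,-26,6],0,255],[[8,-26,6],0,255]]' | head -5
python3 - <<'E'
from h import *
rel([574,157,3],88)
c=read_camera("wrist"); print(bydepth(c,[[312,281],[325,281]])*1000)
o,u,wh=wedge_pose(c); print("wedge",o.round(1),np.degrees(np.arctan2(u[1],u[0])).round(2),wh)
E
```

```text
time: 8.95
eef_pos: [0.5755, 0.1675, -0.0294]
tcp_rot: [0.719, 0.695, 0.005, 0.004]
contact_force: [4.1, -0.5, 7.6]
opening: 0.005
t 8.95 tcp [575.5 167.5 -29.4] h 88.13 F [ 4.14 -0.54  7.6 ] shift [-10.5  -0.8 -32.5] yaw 0.13 q [ 0.11  0.41  1.9  -0.    0.83  0.15]
[[574.31227785 179.52282988   7.52540493]
 [579.54328249 180.03226755   9.26881317]]
wedge [538.  201.1] -86.44 (50.45082473754883, 95.55770874023438)
```

```bash
python3 -m crank '[[[0,2,-4],0,255],[[0,2,-5],0,255],[[0,0,-5],0,255],[[0,0,-5],0,255]]' | head -5
python3 - <<'E'
from h import *
rel([574,157,3],88)
c=read_camera("wrist"); cv2.imwrite("pics/w5.png",c["frame"])
o,u,wh=wedge_pose(c); print("wedge",o.round(1),np.degrees(np.arctan2(u[1],u[0])).round(2),wh)
E
```

```text
time: 9.4
eef_pos: [0.5702, 0.1668, -0.0279]
tcp_rot: [0.719, 0.695, 0.0, 0.0]
contact_force: [1.0, -0.5, 3.5]
opening: -0.0
t 9.4 tcp [570.2 166.8 -27.9] h 88.13 F [ 0.96 -0.51  3.45] shift [ -9.7   4.1 -30.9] yaw 0.13 q [ 0.11  0.4   1.9  -0.    0.84  0.15]
wedge [537.3 200.5] -87.26 (49.915164947509766, 96.99346923828125)
```

View pics/w5.png

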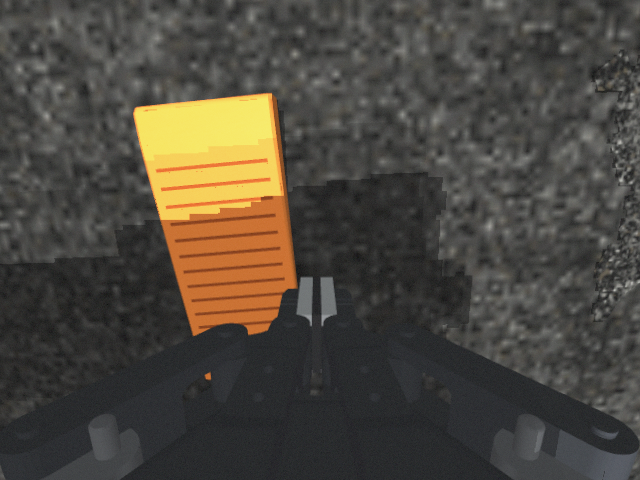

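The wedge has turned to about -87° and its right side lies against the fingers at (297,285). I'll raise slightly and push on.

```bash
python3 -m crank '[[[0,0,-2],0,255],[[0,-2,-2],0,255],[[0,-4,-2],0,255],[[0,-6,-2],0,255],[[0,-7,-2],0,255],[[0,-7,-2],0,255]]' | head -5
python3 -m crank '[[[0,8,0],0,255],[[0,25,-30],0,255],[[0,30,-80],0,255],[[0,30,-100],0,255],[[0,30,-100],0,255],[[0,30,-100],0,255]]' | head -2
python3 - <<'E'
from h import *
c=read_camera("wrist"); cv2.imwrite("pics/w6.png",c["frame"])
o,u,wh=wedge_pose(c); a=np.degrees(np.arctan2(u[1],u[0])); print("wedge",o.round(1),a.round(2),wh,"toe",(o+60*u).round(1),"heel",(o-60*u).round(1))
f=np.array([529.2,48.8]); d=f-o; print("lateral",u[0]*d[1]-u[1]*d[0],"along",d@u)
rel([*(o-90*u),-15],a+180)
E
```

```text
time: 10.05
eef_pos: [0.5626, 0.1669, -0.0264]
tcp_rot: [0.719, 0.695, -0.0, -0.0]
contact_force: [0.5, -0.4, 0.4]
opening: -0.003
time: 10.65
eef_pos: [0.5934, 0.1659, 0.0739]
wedge [533.9 190.4] -93.03 (120.77983856201172, 49.60216522216797) toe [530.7 130.5] heel [537.1 250.3]
lateral 2.779734882475073 along 141.61933604356523
t 10.7 tcp [592.3 165.8  72.5] h 88.11 F [ 0.13  1.38 -1.41] shift [112.7 -57.2  87.6] yaw 1.14 q [ 0.11  0.29  1.82 -0.    1.03  0.14]
```

```bash
python3 -m crank '[[[50,-25,0],1,255],[[100,-50,0],1,255],[[114,-57,0],1,255],[[114,-57,30],1,255],[[114,-57,70],1,255],[[114,-57,90],1,255],[[114,-57,95],1,255],[[114,-57,95],1,255],[[114,-57,95],1,255]]' | head -5
python3 - <<'E'
from h import *
rel([537.7,263,-23],87)
E
```

```text
time: 11.6
eef_pos: [0.5405, 0.2819, -0.0206]
tcp_rot: [0.725, 0.689, 0.0, 0.0]
contact_force: [-0.7, 0.7, 0.4]
opening: 0.001
t 11.6 tcp [540.5 281.9 -20.6] h 87.1 F [-0.73  0.68  0.42] shift [-19.   -1.9   2.4] yaw 0.1 q [0.31 0.42 1.86 0.   0.86 0.36]
```

```bash
python3 -m crank '[[[-12,-2,1],0,255],[[-20,-2,2],0,255],[[-30,-2,2],0,255],[[-40,-2,2],0,255],[[-50,-2,2],0,255],[[-60,-2,2],0,255],[[-70,-2,2],0,255],[[-80,-2,2],0,255],[[-88,-2,2],0,255],[[-88,-2,2],0,255]]' | head -5
python3 - <<'E'
from h import *
rel([537.7,170,-23],87)
for n in("scene","wrist"):
    c=read_camera(n); cv2.imwrite(f"pics/{n}7.png",c["frame"] if n=="wrist" else c["frame"][170:320,180:420].repeat(3,0).repeat(3,1))
    o,u,wh=wedge_pose(c); a=np.degrees(np.arctan2(u[1],u[0])); print(n,"wedge",o.round(1),a.round(2),wh,"toe",(o+60*u).round(1))
E
```

```text
time: 12.6
eef_pos: [0.5333, 0.1929, -0.0233]
tcp_rot: [0.725, 0.689, -0.0, -0.0]
contact_force: [-0.3, 0.0, 0.2]
opening: -0.004
t 12.6 tcp [533.3 192.9 -23.3] h 87.05 F [-0.28  0.03  0.16] shift [-22.6   5.6  -0.3] yaw 0.05 q [ 0.17  0.34  1.97 -0.    0.83  0.22]
scene wedge [523.8 119.6] -91.55 (121.0115966796875, 57.48785400390625) toe [522.1  59.7]
wrist wedge [510.3 185.2] -120.88 (12.057767868041992, 5.760601043701172) toe [479.5 133.7]
```

View pics/scene7.png

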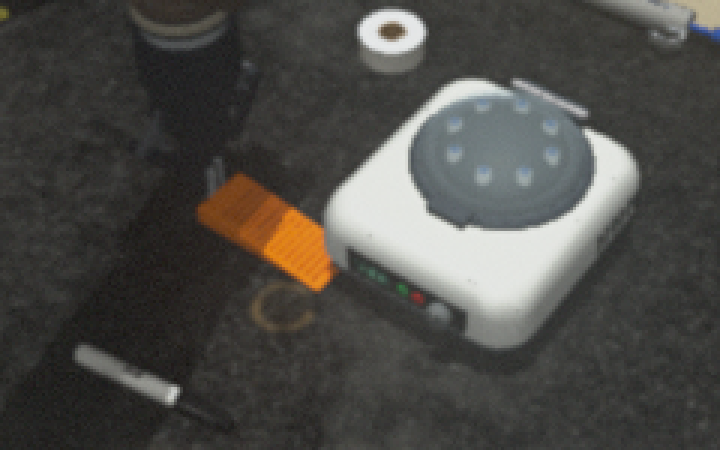

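The crop shows the wedge at about (270,235), pointing straight at the front left corner of the centrifuge near (335,265). The fingers are on the heel. I'll go on slowly with force checks.

```bash
python3 -m crank '[[[-4,0,0],0,255],[[-8,0,0],0,255],[[-12,0,0],0,255],[[-16,0,0],0,255],[[-19,0,0],0,255],[[-21,0,0],0,255],[[-22,0,0],0,255],[[-22,0,0],0,255]]' | sed -n 1,4p
python3 -m crank '[[[-1,0,0],0,255],[[-2,0,0],0,255],[[-3,0,0],0,255],[[-4,0,0],0,255],[[-4,0,0],0,255]]' | sed -n 1,4p
```

```text
time: 13.5
eef_pos: [0.5323, 0.1718, -0.0232]
tcp_rot: [0.725, 0.689, -0.0, 0.0]
contact_force: [0.2, -0.2, 0.0]
time: 14.0
eef_pos: [0.5321, 0.1679, -0.0232]
tcp_rot: [0.725, 0.689, -0.0, 0.0]
contact_force: [-0.4, -0.3, 0.6]
```

```bash
python3 -m crank '[[[-1,0,0],0,255],[[-2,0,0],0,255],[[-3,0,0],0,255],[[-4,0,0],0,255],[[-4,0,0],0,255]]' | sed -n 2,4p
python3 -m crank '[[[-1,0,0],0,255],[[-2,0,0],0,255],[[-3,0,0],0,255],[[-3,0,0],0,255]]' | sed -n 2,4p
```

```text
eef_pos: [0.5319, 0.1638, -0.0232]
tcp_rot: [0.725, 0.689, -0.0, 0.0]
contact_force: [0.3, 0.4, -0.5]
eef_pos: [0.5318, 0.161, -0.0232]
tcp_rot: [0.725, 0.689, 0.0, -0.0]
contact_force: [0.1, 0.1, -0.2]
```

```bash
python3 -m crank '[[[-1,0,0],0,255],[[-2,0,0],0,255],[[-3,0,0],0,255],[[-3,0,0],0,255]]' | sed -n 2,4p
python3 -m crank '[[[-1,0,0],0,255],[[-2,0,0],0,255],[[-2,0,0],0,255]]' | sed -n 2,4p
```

```text
eef_pos: [0.5316, 0.1581, -0.0232]
tcp_rot: [0.725, 0.689, 0.0, -0.0]
contact_force: [0.5, 2.2, -0.7]
eef_pos: [0.5315, 0.1562, -0.0232]
tcp_rot: [0.725, 0.689, 0.0, -0.0]
contact_force: [-0.5, 3.9, -0.3]
```

```bash
python3 -m crank '[[[-0.5,0,0],0,255],[[-0.5,0,0],0,255]]' | sed -n 2,4p
python3 -m crank '[[[-0.5,0,0],0,255],[[-0.5,0,0],0,255]]' | sed -n 2,4p
```

```text
eef_pos: [0.5315, 0.1559, -0.0232]
tcp_rot: [0.725, 0.689, 0.0, -0.0]
contact_force: [0.0, 5.4, 0.2]
eef_pos: [0.5315, 0.1555, -0.0232]
tcp_rot: [0.725, 0.689, 0.0, -0.0]
contact_force: [-0.3, 5.2, -0.6]
```

```bash
python3 -m crank '[[[-0.3,0,0],0,255],[[-0.3,0,0],0,255]]' | sed -n 2,4p
python3 -m crank '[[[0,0,0],0,255]]' | sed -n 2,4p
```

```text
eef_pos: [0.5314, 0.1553, -0.0232]
tcp_rot: [0.725, 0.689, 0.0, -0.0]
contact_force: [-0.6, 6.0, -1.3]
eef_pos: [0.5315, 0.1553, -0.0231]
tcp_rot: [0.725, 0.689, 0.0, -0.0]
contact_force: [-0.0, 5.3, -0.1]
```

Snug at about 5.5 N. I'll back off and check the centrifuge pose.

```bash
python3 -m crank '[[[6,0,0],0,255],[[25,0,0],0,255],[[30,0,-50],0,255],[[30,0,-100],0,255],[[30,0,-140],0,255],[[30,0,-140],0,255],[[30,0,-140],0,255]]' | sed -n 1,4p
python3 - <<'E'
from h import *
for n in("scene","top"):
    c=read_camera(n)
    v,uu=np.mgrid[0:480,0:640]; uv=np.c_[uu.ravel(),v.ravel()]
    P=bydepth(c,uv); ok=(c["range_z"].ravel()>0)
    w=P[ok&(abs(P[:,2]-.082)<.006)&(abs(P[:,0]-.6)<.13)&(P[:,1]<.08)&(P[:,1]>-.15)]
    r=cv2.minAreaRect((w[:,:2]*1000).astype(np.float32)); A=np.c_[w[:,:2]-[.6,-.02],np.ones(len(w))]
    print(n,len(w),r,"tilt deg",np.degrees(np.linalg.lstsq(A,w[:,2],rcond=None)[0][:2]).round(2))
    o,u,wh=wedge_pose(c); print("wedge",o.round(1),np.degrees(np.arctan2(u[1],u[0])).round(2),wh)
    if n=="scene": cv2.imwrite("pics/s8.png",c["frame"][170:320,180:420].repeat(3,0).repeat(3,1))
rel([541,37.5,120],None)
E
```

```text
time: 17.0
eef_pos: [0.5338, 0.1842, 0.1183]
tcp_rot: [0.725, 0.689, 0.001, 0.001]
contact_force: [-0.2, 1.3, -0.0]
scene 2639 ((601.7822265625, -19.61334228515625), (169.24319458007812, 188.20811462402344), 88.225341796875) tilt deg [0.37 0.11]
wedge [525.   85.2] -88.06 (58.849605560302734, 121.30690002441406)
top 4831 ((604.4712524414062, -20.47369384765625), (171.83018493652344, 190.7471160888672), 87.802734375) tilt deg [0.22 0.06]
wedge [526.   83.2] -92.32 (123.15061950683594, 52.65091323852539)
t 17.1 tcp [531.7 184.1 115.2] h 87.12 F [-0.97  0.24 -1.  ] shift [-145.9   16.6   -4.6] yaw None q [ 0.15  0.13  1.93 -0.    1.09  0.2 ]
```

View pics/s8.png

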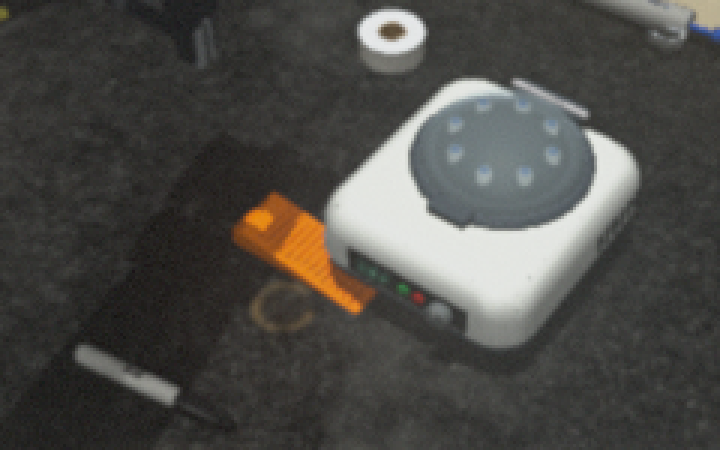

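The wedge is seated under the front left corner at about (350,285), and the centrifuge has not moved. Next is the press.

```bash
python3 -m crank '[[[-50,6,0],0,255],[[-100,12,0],0,255],[[-145,16,0],0,255],[[-145,16,0],0,255],[[-145,16,20],0,255],[[-145,16,40],0,255],[[-145,16,50],0,255],[[-145,16,50],0,255],[[-145,16,50],0,255]]' | sed -n 1,4p
python3 -c "
from h import *
rel([541,37.5,54])"
```

```text
time: 18.0
eef_pos: [0.5414, 0.0395, 0.0665]
tcp_rot: [0.724, 0.689, -0.0, -0.0]
contact_force: [-0.2, 0.2, 0.4]
t 18.0 tcp [541.4  39.5  66.5] h 87.15 F [-0.16  0.17  0.41] shift [-2.  -0.3 12.5] yaw None q [-0.11  0.15  2.   -0.    0.99 -0.06]
```

```bash
python3 -m crank '[[[-2,0,4],0,255],[[-2,0,8],0,255],[[-2,0,9],0,255],[[-2,0,10],0,255],[[-2,0,10],0,255]]' | sed -n 2,4p
python3 -m crank '[[[0,0,1],0,255],[[0,0,2],0,255],[[0,0,2],0,255]]' | sed -n 2,4p
```

```text
eef_pos: [0.5416, 0.037, 0.0569]
tcp_rot: [0.725, 0.689, 0.0, 0.0]
contact_force: [0.4, -0.7, 1.0]
eef_pos: [0.5415, 0.037, 0.0547]
tcp_rot: [0.725, 0.689, -0.0, -0.0]
contact_force: [-0.4, 0.4, 0.6]
```

```bash
python3 -m crank '[[[0,0,0.7],0,255],[[0,0,1.5],0,255],[[0,0,1.5],0,255]]' | sed -n 2,4p
python3 -m crank '[[[0,0,0.7],0,255],[[0,0,1.5],0,255],[[0,0,1.5],0,255]]' | sed -n 2,4p
```

```text
eef_pos: [0.5414, 0.0371, 0.0532]
tcp_rot: [0.725, 0.689, -0.0, -0.0]
contact_force: [-0.3, 0.4, 0.3]
eef_pos: [0.5416, 0.0371, 0.0523]
tcp_rot: [0.725, 0.689, -0.0, -0.0]
contact_force: [-1.0, -0.2, 2.9]
```

```bash
python3 -m crank '[[[0,0,1],0,255],[[0,0,1],0,255]]' | sed -n 2,4p
python3 -m crank '[[[0,0,0.7],0,255],[[0,0,0.7],0,255]]' | sed -n 2,4p
```

```text
eef_pos: [0.5417, 0.0371, 0.0522]
tcp_rot: [0.725, 0.689, -0.0, -0.0]
contact_force: [-3.3, 0.2, 8.6]
eef_pos: [0.5417, 0.0371, 0.0522]
tcp_rot: [0.725, 0.689, -0.0, -0.0]
contact_force: [-4.8, 0.1, 10.8]
```

```bash
python3 -m crank '[[[0,-0.7,0.2],0,255],[[0,-1,0.2],0,255],[[0,-1,0.2],0,255],[[0,-1,0.2],0,255]]' | sed -n 1,4p
python3 -m crank '[[[0,0,0],0,255],[[0,0,0],0,255],[[0,0,0],0,255],[[0,0,0],0,255]]' | sed -n 1,4p
```

```text
time: 20.2
eef_pos: [0.5417, 0.0371, 0.0522]
tcp_rot: [0.725, 0.689, 0.001, 0.001]
contact_force: [-3.3, 0.6, 9.4]
time: 20.6
eef_pos: [0.5417, 0.0371, 0.0522]
tcp_rot: [0.725, 0.689, 0.001, 0.001]
contact_force: [-4.5, 0.9, 9.1]
```

Held for over 0.5 s at 9–11 N with no movement. I'll lift clear and check.

```bash
python3 -m crank '[[[0,0,-2],0,255],[[0,0,-5],0,255],[[0,0,-40],0,255],[[0,0,-80],0,255],[[50,0,-100],0,255],[[100,0,-100],0,255],[[200,0,-100],0,255],[[200,0,-100],0,255],[[200,0,-100],0,255],[[200,0,-100],0,255]]' | sed -n 1,4p
python3 - <<'E'
from h import *
for n in("scene","top"):
    c=read_camera(n)
    v,uu=np.mgrid[0:480,0:640]; uv=np.c_[uu.ravel(),v.ravel()]
    P=bydepth(c,uv); ok=(c["range_z"].ravel()>0)
    w=P[ok&(abs(P[:,2]-.082)<.006)&(abs(P[:,0]-.6)<.13)&(P[:,1]<.08)&(P[:,1]>-.15)]
    r=cv2.minAreaRect((w[:,:2]*1000).astype(np.float32)); A=np.c_[w[:,:2]-[.6,-.02],np.ones(len(w))]
    print(n,len(w),r,"tilt deg",np.degrees(np.linalg.lstsq(A,w[:,2],rcond=None)[0][:2]).round(2))
    o,u,wh=wedge_pose(c); print("wedge",o.round(1),np.degrees(np.arctan2(u[1],u[0])).round(2),wh)
E
```

```text
time: 21.6
eef_pos: [0.55, 0.2381, 0.1492]
tcp_rot: [0.724, 0.69, -0.001, -0.0]
contact_force: [-0.0, -0.5, -0.3]
scene 2637 ((601.4970092773438, -20.07421875), (170.6526336669922, 190.5762176513672), 88.13546752929688) tilt deg [0.38 0.17]
wedge [521.   84.3] -93.54 (123.01240539550781, 59.27980041503906)
top 4852 ((604.1563110351562, -20.307510375976562), (171.6971893310547, 191.69639587402344), 88.36182403564453) tilt deg [0.24 0.  ]
wedge [525.4  83.3] -93.54 (124.42533111572266, 52.855438232421875)
```

```bash
python3 -c "
from plant import ctrl
print(ctrl.sign_off())"
```

```text
the job is handed in; nothing more can be done
None
```

The wedge is under the front left foot, pushed home at about 5.5 N; a 9–11 N press on the corner, held over half a second, moved nothing; the centrifuge has not shifted, no change in level showed in the camera depth, and I handed the job in at about 22 s with the arm clear.

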